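Lay out the overnight kit around the gear box

TASK

Set out the overnight camping kit for the packing check: stand the white headlamp upright on the middle of the black box's lid, and lay the blue spork across the cook pot's lid with the spork's middle over the pot's middle. Lay the steel tent peg on the shelf in front of the black box (its latch side), parallel to that front and centred on it, 13 cm out from it, and lay the red carabiner flat between the two, half-way from the box's front to the peg and also centred on the box. Set things down rather than drop them, let go of everything, and leave the green carabiner, the orange peg and the mug where they are.

Things in the scene. Friction and masses are not known exactly. Their poses are not given: they have to be found in the camera images.
- headlamp_mid (a point): White headlamp lamp unit (no strap) with a grey back bracket and round lens, 36 deep (x) x 62 wide (y) x 39 mm high, standing upright on its lower edge; weighs about 80 g. Point: its centre, 19.5 mm above its underside. x runs from lens (-x) to back (+x), y across its width, z up. Easiest gripped front to back (along x, 36 mm).
- red_carabiner_mid (a point): Red carabiner with a silver gate, lying flat: ring 84 long (x) x 48 wide (y) x 11 mm thick, open in the middle. Point: centre of the ring, half-way up (5.5 mm above its underside). x along its length, y across from gate (-y) to spine (+y), z up; both long sides are straight and flat for 40 mm, each bar 10 mm wide, so it can be gripped across its 48 mm width or by one bar.
- steel_peg_mid (a point): Stainless steel tent peg lying flat: straight 8 mm round bar, 170 mm over all, with a small hook at the -x end (reaching 28 mm to +y) and a point at the +x end. Point: middle of its length on the bar's axis, 4 mm above its underside. x along the bar, z up.
- spork_mid (a point): Blue plastic spork lying flat: 165 mm long, handle 13 mm wide and 9 mm high with a flat underside, bowl 39 mm across with three tines at the +x end. Point: middle of its length, on the handle, 4.5 mm above its underside. x along its length towards the bowl, z up.
- black_box: Black plastic box with hinged lid, shut, fixed; 105 deep (x) x 140 wide (y) x 60 mm high, lid top flat at 60 mm. Origin: centre of its underside. -x is its front, with two grey latches, 52.5 mm from the origin (latches stand 5 mm proud), turned roughly to the robot; +x its hinged back; z up.
- cook_pot: Shallow round aluminium cook pot with a flat lid, fixed; 130 mm across, lid top at 62 mm, orange tab at the lid's edge and folded wire handles on the opposite side. Origin: centre of its underside; z up.
- green_carabiner_mid (a point): Green carabiner, same shape and size as the red one, point and axes alike. A bystander, to be left where it is.
- orange_peg_mid (a point): Orange plastic tent peg, 160 mm long with a 40 mm wide hooked head at its -x end, 14 mm high. Point: its middle, 7 mm above its underside; x along it. A bystander, to be left where it is.
- mug: Green mug standing in front of the cook pot, 84 mm across, 80 mm high, its handle (at its +y) turned roughly to the robot. Origin: centre of its underside. A bystander, to be left where it is.
Mind the look-alikes: they are no part of the job. What is shaped like the part that bears headlamp_mid but yellow is not meant. Of the things shaped like the part that bears red_carabiner_mid, the red one is meant.

How it is judged (in metres and radians):
At the end, for the whole second after the job is handed in: Headlamp upright on the lid within 14 mm of its middle; spork flat on the pot lid within 15 mm of its middle; peg 130 and carabiner centre 65 mm out from the box front, each within 15 mm both ways, flat on the shelf, peg parallel to the front within 0.2 rad; all at rest (x of headlamp_mid in the frame of black_box between -0.014 and 0.014 m and y of headlamp_mid in the frame of black_box between -0.014 and 0.014 m and height (world z) of headlamp_mid between 0.0735 and 0.0855 m and angle between headlamp_mid's own z axis and vertical below 0.15 rad and linear speed of each of headlamp, spork, steel_peg, red_carabiner below 0.02 m/s and horizontal distance between spork_mid and cook_pot below 0.015 m and height (world z) of spork_mid between 0.0605 and 0.0725 m and angle between spork_mid's own x axis and vertical between 1.42 and 1.72 rad and x of steel_peg_mid in the frame of black_box between -0.1975 and -0.1675 m and y of steel_peg_mid in the frame of black_box between -0.015 and 0.015 m and height (world z) of steel_peg_mid below 0.009 m and angle between the x axis of steel_peg_mid and the y axis of black_box, either way round below 0.2 rad and x of red_carabiner_mid in the frame of black_box between -0.1325 and -0.1025 m and y of red_carabiner_mid in the frame of black_box between -0.015 and 0.015 m and height (world z) of red_carabiner_mid below 0.01 m); the robot touches nothing.
It fails at once if one of the four things was dropped or thrown (fell free by more than about 3 cm) ((linear speed of headlamp above 0.75 m/s and contact force between headlamp and the fingers below 0.2 N) or (linear speed of red_carabiner above 0.75 m/s and contact force between red_carabiner and the fingers below 0.2 N) or (linear speed of steel_peg above 0.75 m/s and contact force between steel_peg and the fingers below 0.2 N) or (linear speed of spork above 0.75 m/s and contact force between spork and the fingers below 0.2 N)).
It fails at once if a bystander (green carabiner, orange peg or mug) was moved by more than 15 mm (distance of any of green_carabiner_mid, orange_peg_mid, mug from where it was at the start of the episode above 0.015 m).
It also fails if it takes over 104 s, if anything falls off the work surface, if the arm or the gripper's body presses on something with over 40 N, if the wrist force passes 120 N, or if a joint passes its speed limit or range.

ROBOT

A 6-joint arm with a two-finger parallel gripper is mounted at the origin on the work surface. World frame = base frame: x ahead of the robot, y to its left, z up, the work surface at z = 0. Lengths are in mm, angles in degrees, forces in N, time in s.
With the tool pointing down it reaches from about 300 to 850 mm from the base axis. Payload 4.2 kg.
Tool frame: the origin (TCP) lies between the finger pads; the fingertips stand 19 mm ahead of it and the grasp point (between the pads) is the TCP; z points along the fingers, y is the line along which they close (so a half turn about z gives the same grasp; the last joint's range is limited). The gripper opens to 91 mm and grips with 3 to 60 N. Pads are 32 mm wide; open, the fingers measure 118 mm over their backs; the gripper's body (76 mm by 178 mm) begins 60 mm behind the grasp point.
Start: joints at [63.999, 18.312, 89.639, -0, 72.044, -1.146], TCP at [241.689, 521.755, 232.976] pointing down, gripper open.
Joint ranges: [-177.97, 177.97], [-48.28, 115.42], [12.27, 149.76], [-77.06, 257.06], [2.81, 150.46], [-146.56, 146.56]. Speed limits (degrees/s): [147.25, 147.25, 180, 180, 180, 180].

INTERFACE

Orientations are given as [roll, pitch, yaw] about the fixed x, y, z axes, in that order (R = Rz(yaw) Ry(pitch) Rx(roll)).
In Python, from cell import ctrl, effector, solver, get_image gives the robot as it stands. Calls block until the motion is done:
- ctrl.move_pose(position, orientation): joint-space move of the TCP to a pose.
- ctrl.movel(position, velocity=150, orientation=None, force_limit=None): straight line of the TCP; orientation=None keeps the orientation; velocity is the mean speed in mm/s. With force_limit (N) it stops when the force on the tool has changed by that much, and returns True; else False.
- ctrl.movej(angles): joint-space move.
- effector.set_gripper(opening, force=None): finger opening in mm; force is the grip in N (None keeps the last); returns when the fingers have stopped.
- ctrl.wait(seconds).
- solver.ik(position, orientation): joint angles nearest the present ones, or None.
- ctrl.sense(): the state.
- get_image(name): name is "scene" or "top"; returns a dict with "color" (400x640x3 uint8, red, green, blue), "z_map" (400x640 float32, mm along the optical axis (not along the pixel's ray), 0 where there is no reading), "intrinsics" (3x3 intrinsics, pixels), "cam_to_world" (4x4, takes a point from camera to world coordinates). Camera axes: x right, y down, z forward; pixel columns grow to the right and rows downward; lengths in mm; the calibration is good to about 2 mm. A picture is of the moment at which its call begins.
A pose or a line that the arm cannot do raises ctrl.Unreachable and nothing moves.
- ctrl.hand_in(): hands the job in; it is judged then, once.
The state is a dict: "t": time; "qpos": joint angles; "joint_vel": joint speeds; "joint_efforts": joint torques, N m; "ee_pos": TCP position; "eef_rot": TCP orientation; "force": force on the tool from outside, world axes, zero at the start; "wrist_torque": the same for the moment, N m; "width": finger opening in mm; "finger_force": force on a finger pad.
Only numpy, scipy, OpenCV 4.12 (cv2) and the standard library are available. Lean on these libraries where they do the work, as an engineer would, in place of code of your own. Each camera call takes 0.05 s, during which the arm holds its last target. There are 200 camera calls.

## Working session

There is one attempt and no reset: what is moved stays moved. The work goes in short steps, each a Python script; the robot and the scene stay as the last script left them, time stands still between calls to the robot, and variables do not carry over. Pictures are saved under pics/ and viewed, at most 14 in all, crops included, and the job is handed in when it is done.

```bash
mkdir -p pics; cat > h.py <<'E'
import numpy as np, cv2
from cell import ctrl, effector, solver, get_image
def grab(name):
    im=get_image(name); np.savez(f'pics/{name}.npz',**im); return im
def save(im,fn,crop=None,scale=1):
    c=cv2.cvtColor(np.asarray(im['color']),cv2.COLOR_RGB2BGR)
    if crop: u0,v0,u1,v1=crop; c=c[v0:v1,u0:u1]
    cv2.imwrite(fn,cv2.resize(c,None,fx=scale,fy=scale,interpolation=cv2.INTER_CUBIC))
def px(im,u,v,z=None):
    """world point of a pixel: on plane z, else by the depth map"""
    K=np.array(im['intrinsics']);T=np.array(im['cam_to_world'])
    d=np.linalg.solve(K,[u,v,1.])
    r=T[:3,:3]@d
    if z is None: s=im['z_map'][int(round(v)),int(round(u))]
    else: s=(z-T[2,3])/r[2]
    return T[:3,3]+s*r
E
python3 - <<'E'
from h import *
for n in('top','scene'):
    im=grab(n); save(im,f'pics/{n}0.png',scale=1.25); print(n,np.round(im['cam_to_world'],3),im['intrinsics'])
print(ctrl.sense()['t'])
E
```

```text
top [[ 2.100000e-02 -9.930000e-01  1.160000e-01  3.510670e+02]
 [-1.000000e+00 -2.200000e-02 -6.000000e-03 -2.560400e+01]
 [ 9.000000e-03 -1.160000e-01 -9.930000e-01  1.227637e+03]
 [ 0.000000e+00  0.000000e+00  0.000000e+00  1.000000e+00]] [[488.19903187   0.         318.74255681]
 [  0.         488.19903187 195.08600745]
 [  0.           0.           1.        ]]
scene [[-8.63000e-01  3.90000e-01 -3.21000e-01  8.58816e+02]
 [ 5.05000e-01  6.76000e-01 -5.37000e-01  6.07563e+02]
 [ 8.00000e-03 -6.25000e-01 -7.80000e-01  1.00536e+03]
 [ 0.00000e+00  0.00000e+00  0.00000e+00  1.00000e+00]] [[409.72128303   0.         322.54217554]
 [  0.         409.72128303 205.40187995]
 [  0.           0.           1.        ]]
0.1
```

View pics/top0.png

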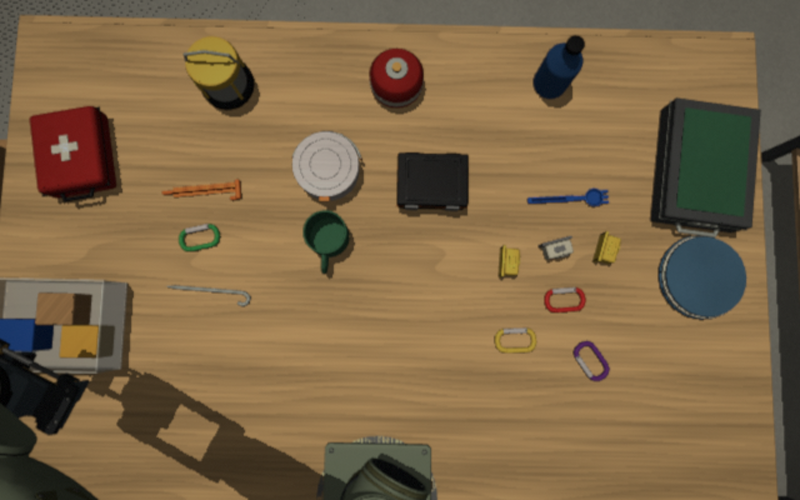

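View pics/scene0.png

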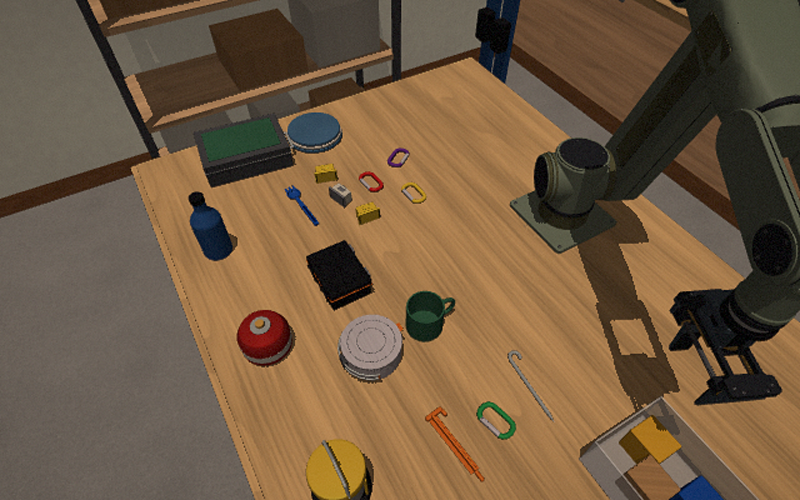

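Look-alikes in the top view, in displayed pixels:
- **Headlamp:** white (556,249) is the one I want; the yellow ones at (510,262) and (608,248) are not.
- **Carabiner:** red (565,299) is the one I want; yellow (515,341), purple (591,361) and green (199,237) are not.
- **Peg:** steel (210,293) is the one I want; orange (202,189) is not.
- **Spork:** only one, blue (568,198).

Next I'll take close crops.

```bash
python3 - <<'E'
from h import *
im=dict(np.load('pics/top.npz'))
c=cv2.cvtColor(im['color'],cv2.COLOR_RGB2BGR)
def cr(u0,v0,u1,v1,s): return cv2.resize(c[v0:v1,u0:u1],None,fx=s,fy=s,interpolation=cv2.INTER_CUBIC)
cv2.imwrite('pics/cA.png',cr(390,140,500,260,5))   # right objects
cv2.imwrite('pics/cB.png',cr(225,95,385,215,5)) # pot, box, mug
cv2.imwrite('pics/cC.png',cr(125,135,225,255,5))
E
```

```text
(no output)
```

View pics/cA.png

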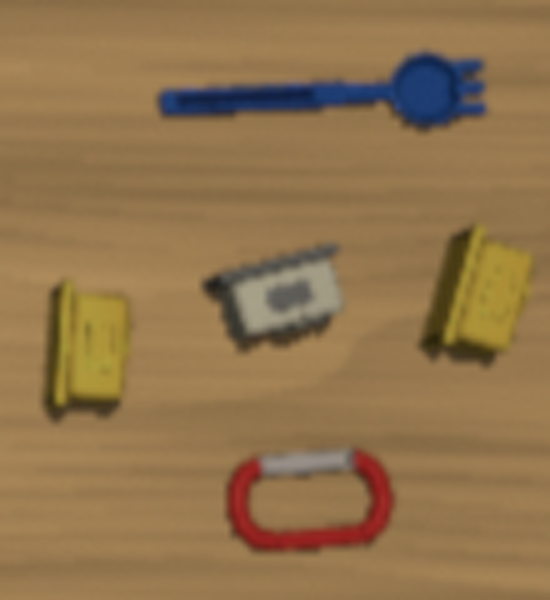

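View pics/cB.png

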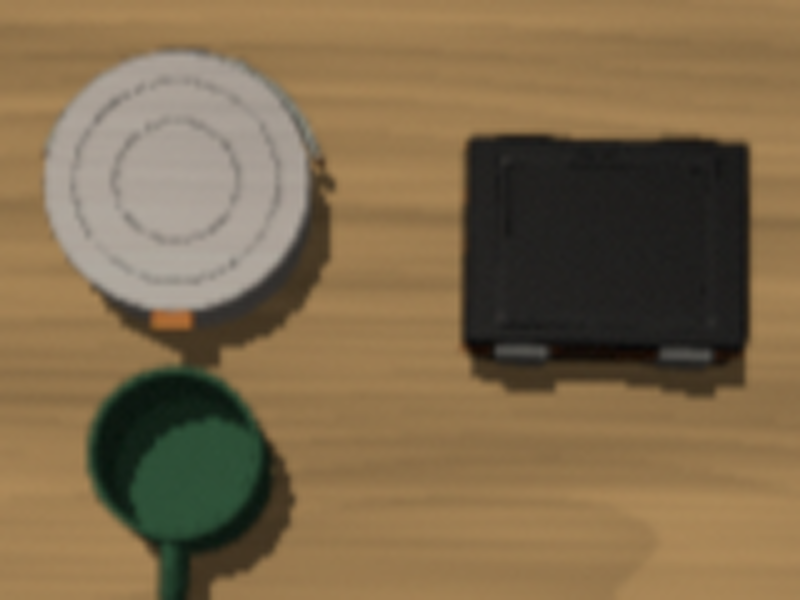

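View pics/cC.png

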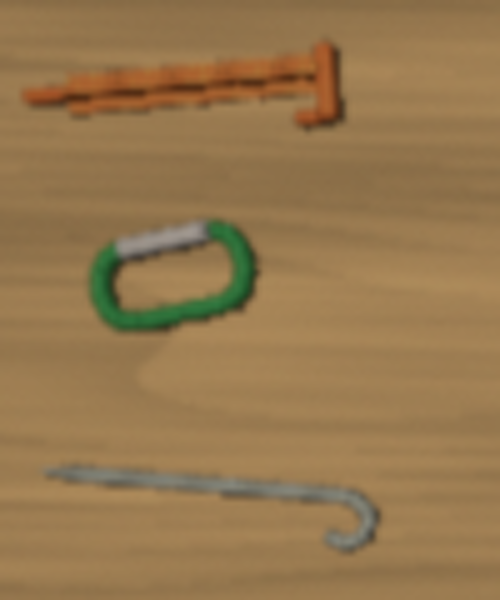

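The crops confirm the choices. In crop A the white headlamp's top is centred at about (286,293), the red carabiner at (310,500) with its gate up, and the spork runs (160,102)–(485,86). In crop B the pot lid is centred at (177,180) and the lid corners of the box are visible. In crop C the steel peg's point is at (45,472) and its hook is at (378,500).

```bash
cat > m.py <<'E'
from h import *
def meas(im):
    def P(o,x,y,z): return px(im,o[0]+(x+.5)/5-.5,o[1]+(y+.5)/5-.5,z)[:2]
    A,B,C=(390,140),(225,95),(125,135)
    ang=lambda a,b: np.degrees(np.arctan2(*(b-a)[::-1]))
    r={}
    bl,br,fr,fl=[P(B,*q,60) for q in((468,140),(748,145),(746,346),(465,345))]
    r['box']=((bl+br+fr+fl)/4, (ang(fl,bl)+ang(fr,br)+ang(br,bl)-90+ang(fr,fl)-90)/4, np.linalg.norm(bl-br),np.linalg.norm(bl-fl))
    r['pot']=(P(B,177,180,62),)
    r['lamp']=(P(A,286,293,39), ang(P(A,340,279,39),P(A,237,307,39)))  # angle = width dir
    r['car']=(P(A,310,500,8), ang(P(A,360,537,8),P(A,270,545,8)))
    r['peg']=(P(C,211,485,5), ang(P(C,340,494,5),P(C,45,472,5)), np.linalg.norm(P(C,378,497,5)-P(C,45,472,5)))
    r['spork']=(P(A,322.5,95,5), ang(P(A,390,92,5),P(A,162,103,5)), np.linalg.norm(P(A,485,86,5)-P(A,160,103,5)))
    return r
M=meas(dict(np.load('pics/top.npz')))
E
python3 - <<'E'
from m import *
for k,v in M.items(): print(k,[np.round(a,1) for a in v])
s=ctrl.sense(); print(s['eef_rot'],s['width'])
for k in('car','peg','spork','lamp','box'):
    p,a=M[k][:2]
    for y in (a,a+180): # closing dir perpendicular to a
        q=solver.ik([*p,21],[180,0,y]); print(k,y,None if q is None else np.round(q,0))
# scene-cam check: project measured points
im=dict(np.load('pics/scene.npz')); T=np.linalg.inv(im['cam_to_world']);K=im['intrinsics']
c=cv2.cvtColor(im['color'],cv2.COLOR_RGB2BGR)
c=cv2.resize(c,None,fx=3,fy=3,interpolation=cv2.INTER_CUBIC)
b,a=M['box'][:2];a=np.radians(a);R=np.array([[np.cos(a),-np.sin(a)],[np.sin(a),np.cos(a)]])
pts=[[*(b+R@[sx*52.5,sy*70]),60] for sx in(1,-1) for sy in(1,-1)]+[[*M['pot'][0],62]]+[[*(M['pot'][0]+65*np.array([np.cos(t),np.sin(t)])),62] for t in np.arange(0,6.28,.4)]+[[*M['lamp'][0],39],[*M['car'][0],11],[*M['spork'][0],9],[*M['peg'][0],8]]
for p in pts:
    q=K@(T[:3,:3]@np.array(p)+T[:3,3]);q=q[:2]/q[2]*3+1
    cv2.circle(c,tuple(int(round(t)) for t in q),2,(255,0,255),-1)
cv2.imwrite('pics/s1.png',c[400:1000,600:1360])
E
```

```text
box [array([616.6, -96.6]), np.float64(0.4), np.float64(137.4), np.float64(101.9)]
pot [array([642.8, 113.7])]
lamp [array([ 489.6, -347.6]), np.float64(106.4)]
car [array([ 389.6, -367. ]), np.float64(96.2)]
peg [array([394.3, 343.5]), np.float64(87.0), np.float64(166.5)]
spork [array([ 595.7, -376.4]), np.float64(94.1), np.float64(166.7)]
[-1.79904479e+02 -2.38652588e-03  1.55145614e+02] 91.05199444133252
car 96.24203146652522 [-45.  28. 110.   0.  42. -51.]
car 276.2420314665252 [-45.  28. 110.  -0.  42. 129.]
peg 86.97725003569616 [ 40.  27. 112.  -0.  41.  43.]
peg 266.97725003569616 [  40.   27.  112.    0.   41. -137.]
spork 94.10376843629088 [-33.  40.  85.   0.  55. -37.]
spork 274.10376843629086 [-33.  40.  85.  -0.  55. 143.]
lamp 106.405703323588 [-36.  32. 101.   0.  47. -53.]
lamp 286.405703323588 [-36.  32. 101.  -0.  47. 127.]
box 0.4248937918177198 [-10.  34.  98.  -0.  49.  80.]
box 180.4248937918177 [ -10.   34.   98.    0.   49. -100.]
```

View pics/s1.png

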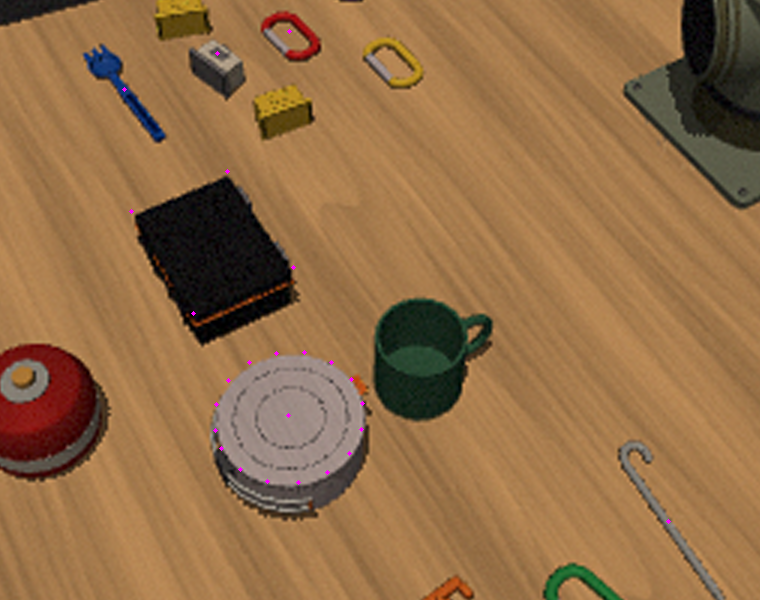

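Both cameras agree to within a few mm. I'll start with the carabiner.

```bash
cat > act.py <<'E'
from m import *
B=M['box'][0]+[0,1.5]; A0=M['box'][1]; a=np.radians(A0)
R=np.array([[np.cos(a),-np.sin(a)],[np.sin(a),np.cos(a)]])
box=lambda x,y=0: B+R@[x,y]
def pick(p,yaw,z,open_,force,up=130):
    effector.set_gripper(open_)
    ctrl.move_pose([*p,up],[180,0,yaw]); ctrl.movel([*p,z],200)
    effector.set_gripper(0,force); print('width',ctrl.sense()['width'])
    ctrl.movel([*p,up],200); s=ctrl.sense(); print('held',s['width'],s['finger_force'],s['t'])
def place(p,yaw,z,open_,up=130):
    ctrl.move_pose([*p,up],[180,0,yaw]); ctrl.movel([*p,z+15],250); ctrl.movel([*p,z],50,force_limit=6)
    print('z',ctrl.sense()['ee_pos'],ctrl.sense()['width'])
    effector.set_gripper(open_); ctrl.movel([*p,up],200); print('t',ctrl.sense()['t'])
E
python3 - <<'E'
from act import *
pick(M['car'][0],M['car'][1],20.5,70,20)
place(box(-117.5),90+A0,21,62)
E
```

```text
width 47.82066590173878
held 47.98956442017084 19.99990850687027 5.6667
z [499.10020817 -95.92473333  21.11945393] 47.851424493917
t 8.8917
```

```bash
python3 - <<'E'
from act import *
pick(M['peg'][0],M['peg'][1],20,40,30)
save(get_image('scene'),'pics/s2.png',scale=1.25)
place(box(-182.5),90+A0,20.5,30)
E
```

```text
width 7.414037143499253
held 7.094698135147376 29.999746084213257 13.0917
z [434.04651686 -96.49693645  20.5948172 ] 7.1316817962522245
t 16.9833
```

```bash
python3 - <<'E'
from act import *
pick(M['spork'][0],M['spork'][1],21,40,15)
save(get_image('top'),'pics/t2.png',(150,80,520,300),2.1)
place(M['pot'][0]+[0,1.5],90,83.5,30,up=150)
E
```

```text
width 13.210924724247779
held 12.7663862158296 14.99997228384018 20.5083
z [642.83638143 115.26978903  83.65431764] 12.960883831828905
t 24.125
```

View pics/t2.png

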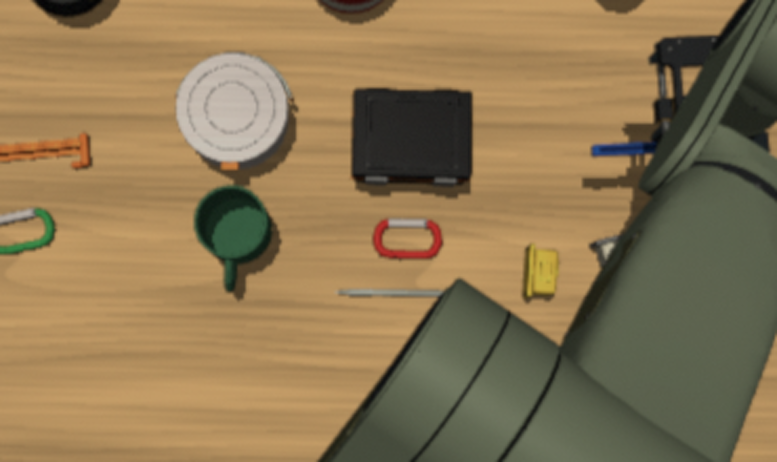

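The carabiner and peg are lying in front of the box, and the spork is lifted level. Headlamp next.

```bash
python3 - <<'E'
from act import *
pick(M['lamp'][0],M['lamp'][1],21.5,66,15,up=160)
place(box(0),90+A0,82,60,up=170)
p=ctrl.sense()['ee_pos']
ctrl.move_pose([300,450,250],[180,0,150])
im=grab('top'); save(im,'pics/t3.png',(225,95,385,245),4)
im=grab('scene'); save(im,'pics/s3.png',(190,120,450,330),3)
print(ctrl.sense()['t'])
E
```

```text
width 35.85386057241973
held 36.08918266035115 14.999945908784866 28.8583
z [616.57250955 -95.07528323  82.15098611] 35.84858145145902
t 31.9917
34.3583
```

View pics/t3.png

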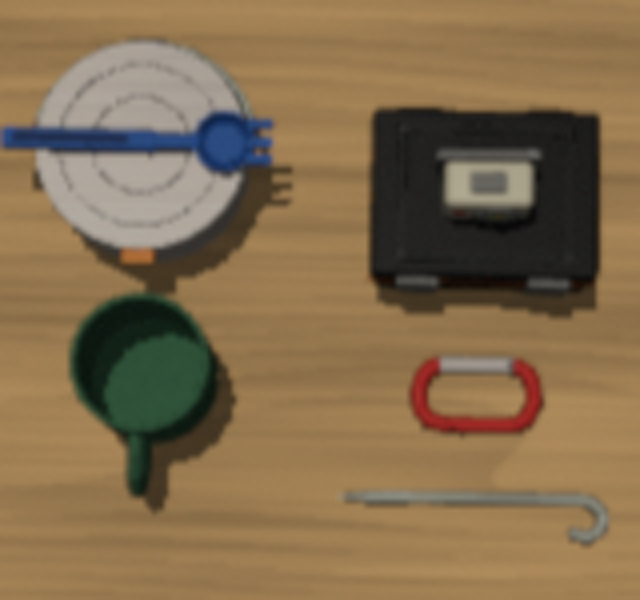

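View pics/s3.png

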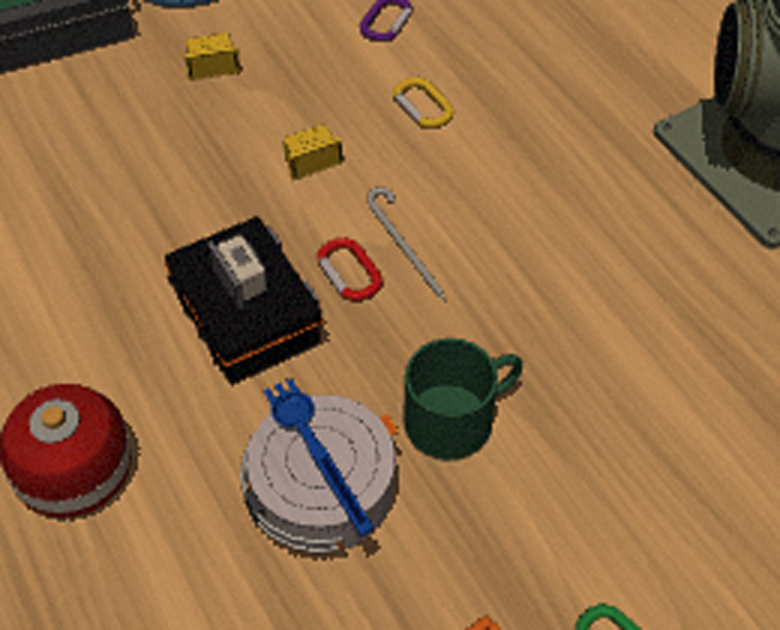

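Everything is set down, with the headlamp upright on the lid and the spork lying on the pot. I'll put numbers on the offsets.

```bash
python3 - <<'E'
from h import *
im=dict(np.load('pics/top.npz'))
P=lambda x,y,z: px(im,225+(x+.5)/4-.5,95+(y+.5)/4-.5,z)[:2]
b=np.mean([P(*q,60) for q in((373,110),(600,115),(598,278),(371,277))],0)
print('box',b,'lamp',P(489,186,99)-b,'car',P(477,395,8)-b,'peg',P(476,498,5)-b,'spork-pot',P(139,142,69)-P(141,145,62))
E
```

```text
box [616.62524398 -96.73095741] lamp [-3.65936127  0.41794745] car [-116.88459181    0.32968106] peg [-181.58159824   -0.20528709] spork-pot [0.08235055 0.43789264]
```

All offsets are within 4 mm of target, so I'm handing in.

```bash
python3 -c "
from cell import ctrl
print(ctrl.hand_in())"
```

```text
the job is handed in; nothing more can be done
None
```

The kit is set out and handed in: by the last camera check all four items are within about 4 mm of their targets and the bystanders in view look unmoved, after about 34 s of the 104 s allowed; the hand-in returned no verdict.

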